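# Clamp the burnishing wheel with its hand nut

## Task

Put the loose wheel on the edge burnisher under clamp: set the winged hand nut upright over the spindle, turn it gently backward (counter-clockwise from above) until you feel it drop through into the thread start, then turn it forward (clockwise) and run it down until it is tight against the wheel and stays tight when you let go. Do not force the nut, do not push the jar, the plain ring or the spare wheel about, and leave the nut level on the spindle.

Things in the scene. Friction and masses are not known exactly. Their poses are not given: they have to be found in the camera images.
- nut: Aluminium hand nut, upright on the bench: octagonal sleeve 32 mm tall, 44 mm across flats, open right through (bore 33 mm), with two wings (7 mm thick, 7 to 29 mm above the underside) reaching 37.5 mm out from the axis along its own +x and -x. Grip it across the flats that face its +y and -y. Origin: centre of its underside, z up. About 0.11 kg.
- nut_pins (a point): Point on the nut's axis 9 mm above its underside, level with the lowest points of three round steel pins, 3 mm thick, inside the bore. They are 120 degrees apart (one along the nut's +y) and reach in to 11 mm from the axis. They are what runs in the spindle's thread.
- stand: Edge burnisher, fixed to the bench: grey base 150 x 130 x 32 mm, dark round shoulder 68 mm across with its top at 45 mm, upright steel spindle with a right-hand three-start coarse thread, 30 mm across, core 19 mm, 30 mm travel per turn, about 2 mm axial play. A brake holds the spindle at an unknown angle. Origin: centre of the base's underside, z up the spindle axis.
- spindle_nose (a point): Top of the spindle's nose, on its axis, 121 mm above the stand's underside. The nose is 19 mm across, bevelled over its top 7 mm, and stands 15 mm above the lands.
- land (a point): Point on the spindle axis level with three flat lands, 106 mm above the stand's underside, on which the pins first rest (nut's underside at 97 mm). Seen from above, each land has a 5 mm tall thin stop dog at its clockwise end, so the nut can turn only counter-clockwise to a notch, at most about 85 degrees. Pins resting on the dogs stand 5 mm higher; counter-clockwise brings them down on the lands.
- thread_start (a point): Point on the spindle axis 98 mm above the stand's underside, where the pins lie once dropped into the three notches (26 degrees wide, rounded lip, one between every two lands): the thread starts. The support goes gradually over the lip; some 8 degrees more and the nut falls free, underside at about 89 mm, and can turn no farther back. Then 95 to 130 degrees clockwise make it tight; friction keeps it.
- wheel: Grooved wooden wheel 90 mm across, 35 mm tall, loose round the spindle on the shoulder, 0.16 kg. Origin: centre of its underside, 45 mm above the stand's underside. The nut is to press on its flat top, at 80 mm; a turning resistance of about 0.2 N m there is hand-tight.
- dye_jar: Amber jar with a dark cap, 56 mm across, 75 mm tall, standing on the bench; origin at the centre of its underside. Not to be moved.
- collar: Plain flat aluminium ring 48 mm across, 14 mm tall, without wings: not the nut. Origin at the centre of its underside. Not to be moved.
- spare_wheel: Small grooved wooden wheel, 64 mm across and 24 mm tall, lying on the bench; origin at the centre of its underside. Not to be moved.
Not all that is in view belongs to the job. Leave any purple look-alike of the wheel alone.

How it is judged (in metres and radians):
On the way, in this order (a step that is already met when the one before it is completed fails the run):
1. the nut is over the spindle's nose, upright (z of nut in the frame of stand below 0.107 m and horizontal distance between nut and stand below 0.005 m and angle between nut's own z axis and vertical below 0.17 rad), for 0.02 s.
2. the nut has dropped into the thread start (z of nut in the frame of stand below 0.092 m and horizontal distance between nut and stand below 0.004 m and angle between nut's own z axis and vertical below 0.14 rad), for 0.1 s.
3. the nut is run down on the wheel and presses on it (z of nut in the frame of stand below 0.0815 m and contact force between nut and wheel above 3 N), for 0.2 s.
At the end, for the whole second after the job is handed in: The nut is threaded on the spindle, its underside within 1.5 mm of the wheel's top at 80 mm, within 4 mm of the axis and level within 0.06 rad, let go and at rest, still clamping the wheel with more than 3 N (more than its own weight); the wheel lies flat on its shoulder (within 1.5 mm) (all of step 3 and horizontal distance between nut and stand below 0.004 m and angle between each of nut, wheel's own z axis and vertical below 0.06 rad and z of wheel in the frame of stand below 0.0465 m and linear speed of nut below 0.01 m/s); the robot touches nothing.
It fails at once if the nut is forced: it presses on the burnisher's base or spindle with more than 100 N (contact force between nut and stand above 100 N).
It fails at once if a bystander (jar, ring or spare wheel) is pushed more than 15 mm (distance of any of dye_jar, collar, spare_wheel from where it was at the start of the episode above 0.015 m).
It also fails if it takes over 72 s, if anything falls off the work surface, if the arm or the gripper's body presses on something with over 40 N, if the wrist force passes 120 N, or if a joint passes its speed limit or range.

## Robot

A 7-joint arm with a two-finger parallel gripper is mounted at the origin on the work surface. World frame = base frame: x ahead of the robot, y to its left, z up, the work surface at z = 0. Lengths are in mm, angles in rad, forces in N, time in s.
With the tool pointing down it reaches from about 425 to 875 mm from the base axis. Payload 4.7 kg.
Tool frame: the origin (TCP) lies midway between the tips of the shut fingers; the grasp point (between the pads) lies 19 mm behind it; z points along the fingers, x is the direction in which the jaws open and shut, and the axes are right-handed (so a half turn about z gives the same grasp; the last joint's range is limited). The gripper opens to 87 mm and grips with 3 to 60 N. Pads are 19 mm wide; open, the fingers measure 117 mm over their backs; the gripper's body (75 mm by 190 mm) begins 51 mm behind the grasp point.
Start: joints at [1.212, 0.321, -0.07, 1.45, 0.023, 1.371, -0.057], TCP at [236.728, -605.381, 222.587] pointing down, gripper open.
Joint ranges: [-2.86, 2.86], [-0.3, 2.09], [-1.38, 1.24], [0.06, 2.45], [-1.56, 4.7], [0.09, 2.05], [-2.69, 2.69]. Speed limits (rad/s): [2.57, 2.57, 3.14, 3.14, 3.14, 3.14, 3.14].

## Interface

Orientations are given as a unit quaternion [x, y, z, w].
In Python, from plant import robot, optics, job, spotter gives the robot as it stands. The module is installed in compiled form; this text tells all that it offers.
- The arm moves only by the tool drive_tool, never from a script. Its argument "deltas" is a list of rows, each an object of numbers: "tx", "ty", "tz": the shift along the tool's x, y, z in units of 50 mm (1.0 is 50 mm); "ax", "ay", "az": the turn, a rotation vector about the tool's x, y, z in units of 6 degrees (1.0 is 6 degrees); "jaw": the closure, from 0 (fully open) to 1 (shut). A call has 1 to 12 rows; each row shifts and turns the commanded pose from where the row before left it, along the tool's axes as they then stand; what a row does not reach is not made up. A row lasts 1/8 s, in which the tool goes at most 62.5 mm and 10.7 degrees, less where a joint would pass 70% of its speed; a pose out of reach is approached as far as the arm can. A call is refused whole if a number of a shift passes 1 or a number of a turn 1, either way. A call with a gripper value outside its range is refused whole. The fingers move at their own pace and stop on an object; "grip_force" is the grip in N (left out, the last holds). Time passes only in rows, so rows that do not move let the fingers close. It gives the time, the measured TCP pose, the force and the opening at its end, in the units of the state.
- robot.read_state(): the state, without advancing time (a new reading comes with each control period).
- optics.get_image(name): name is "scene" or "top"; returns the picture (384x512x3 uint8, red, green, blue); there is no depth.
- optics.calibration(name): a dict with "fovy" (degrees; the focal length in pixels is half the picture's height over the tangent of half this angle, whatever the lens; pixels are square), "cx", "cy" (the principal point, pixels), "distortion" ([k1, k2, p1, p2, k3] as OpenCV has them; the pictures are not rectified), "R" (3x3) and "t" (3): a world point X has camera coordinates R X + t. Camera axes: x right, y down, z forward; pixel columns grow to the right and rows downward; lengths in mm; the calibration is good to about 2 mm. A picture is of the moment at which its call begins. calibration takes no time and is no camera call.
- job.sign_off(): hands the job in, once; it reports no verdict.
Trained networks look in the newest picture that a camera, given by its name, has taken for a name from the list of things; names that differ only in an ending like _2 or _b are one class to them, and where a whole thing is asked for, a point or a joint stands for the part that bears it (a point fixed in the world has none). Each returns a list of dicts, best first, with "confidence" (0 to 1); they miss things now and then, are a little off and sometimes report something else, mostly with a low value. They report only what shows in the picture. A call takes as long as a camera call. They do not tell look-alikes from the thing itself.
- spotter.search_frame(name, camera): "box" ([left, top, right, bottom] in pixels, round what is visible of it).
- spotter.outline_of(name, camera): "mask" (384x512 bool, what is visible of it) and "box" ([left, top, right, bottom] in pixels, round what is visible of it).
The state is a dict: "clock": time; "joints": joint angles; "qvel": joint speeds; "joint_efforts": joint torques, N m; "ee_pos": TCP position; "orientation": TCP orientation; "force": force on the tool from outside, world axes, zero at the start; "ft_torque": the same for the moment, N m; "finger_gap": finger opening in mm.
Only numpy, scipy, OpenCV 4.12 (cv2) and the standard library are available. Lean on these libraries where they do the work, as an engineer would, in place of code of your own. Each camera call takes 0.05 s, during which the arm holds its last target.

## Working session

There is one attempt and no reset: what is moved stays moved. The work goes in short steps, Python scripts to look and compute and a tool call to move; the robot and the scene stay as the last step left them, time stands still between calls to the robot, and variables do not carry over. Pictures are saved under pics/ and viewed, and the job is handed in when it is done.

Besides the shell and the picture viewer there is one more tool, called after "Emit:" by a JSON object that holds its "name" and its "arguments", one argument or row to a line. drive_tool: Moves the arm, as the interface text tells. Its arguments: {"type":"object","properties":{"deltas":{"type":"array","items":{"type":"object","properties":{"tx":{"type":"number"},"ty":{"type":"number"},"tz":{"type":"number"},"ax":{"type":"number"},"ay":{"type":"number"},"az":{"type":"number"},"jaw":{"type":"number"}}}},"grip_force":{"type":"number"}},"required":["deltas"]}

```bash
mkdir -p pics; ls
python3 - <<'E'
from plant import robot, optics, job, spotter
import cv2,numpy as np
s=robot.read_state()
for k,v in s.items(): print(k,np.round(v,3))
for c in ("scene","top"):
    im=optics.get_image(c); cv2.imwrite(f"pics/{c}0.png",im[:,:,::-1])
    k=optics.calibration(c); print(c,k)
    for n in ("nut","stand","wheel","collar","dye_jar","spare_wheel"):
        try: print(c,n,[(np.round(d["box"]).tolist(),round(d["confidence"],2)) for d in spotter.search_frame(n,c)])
        except Exception as e: print(e)
print(robot.read_state()["clock"])
E
```

```text
pics
clock 0.0
joints [ 1.212  0.322 -0.07   1.452  0.023  1.371 -0.057]
qvel [ 0.001  0.    -0.001  0.     0.001 -0.001  0.001]
joint_efforts [-0.0000e+00 -4.9129e+01 -4.0400e-01 -3.1253e+01 -6.4000e-02  4.4000e-02
  0.0000e+00]
ee_pos [ 236.478 -604.84   221.453]
orientation [ 0.826 -0.564 -0.001 -0.001]
force [-0.247 -0.639 -1.135]
ft_torque [ 0.011 -0.007 -0.017]
finger_gap 87.142
scene {'fovy': 57.19929575782898, 'cx': 254.05603546880172, 'cy': 189.85667678796977, 'distortion': array([-0.00773806,  0.        ,  0.        ,  0.        ,  0.        ]), 'R': array([[-0.02449873,  0.99968914,  0.00462961],
       [ 0.57690333,  0.01791958, -0.81661585],
       [-0.81644495, -0.01733522, -0.577163  ]]), 't': array([ -11.03837526, -227.61607466, 1185.32724902])}
scene nut [([174.0, 211.0, 198.0, 238.0], 0.66)]
scene stand [([276.0, 186.0, 349.0, 266.0], 0.76)]
scene wheel [([297.0, 165.0, 335.0, 192.0], 0.87), ([275.0, 180.0, 349.0, 266.0], 0.72), ([293.0, 189.0, 343.0, 228.0], 0.69)]
scene collar [([222.0, 227.0, 245.0, 247.0], 0.83), ([176.0, 211.0, 198.0, 239.0], 0.37)]
scene dye_j
[... 152 characters left out ...]
106, 'cy': 193.21806550492144, 'distortion': array([0.01400274, 0.        , 0.        , 0.        , 0.        ]), 'R': array([[-0.00417579, -0.99989705, -0.0137281 ],
       [-0.99331974,  0.00573068, -0.11525214],
       [ 0.11531894,  0.01315512, -0.9932414 ]]), 't': array([  7.06379535, 560.84819457, 768.0789874 ])}
top nut [([302.0, 183.0, 325.0, 220.0], 0.81), ([141.0, 162.0, 227.0, 247.0], 0.29)]
top stand [([142.0, 164.0, 228.0, 248.0], 0.56)]
top wheel [([152.0, 267.0, 200.0, 312.0], 0.8), ([156.0, 179.0, 206.0, 224.0], 0.62)]
top collar [([254.0, 181.0, 280.0, 203.0], 0.58)]
top dye_jar [([288.0, 114.0, 319.0, 147.0], 0.79)]
top spare_wheel [([266.0, 246.0, 296.0, 277.0], 0.77)]
0.7
```

Run:
```python
import cv2,numpy as np
a=cv2.imread("pics/scene0.png");b=cv2.imread("pics/top0.png")
cv2.imwrite("pics/c1.png",cv2.resize(a[150:310,150:370],None,fx=3.6,fy=3.6,interpolation=cv2.INTER_CUBIC))
cv2.imwrite("pics/c2.png",cv2.resize(b[100:320,130:340],None,fx=2.7,fy=2.7,interpolation=cv2.INTER_CUBIC))
cv2.imwrite("pics/c3.png",cv2.resize(b[170:235,280:345],None,fx=9,fy=9,interpolation=cv2.INTER_CUBIC))
```

```text
(no output)
```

View pics/top0.png

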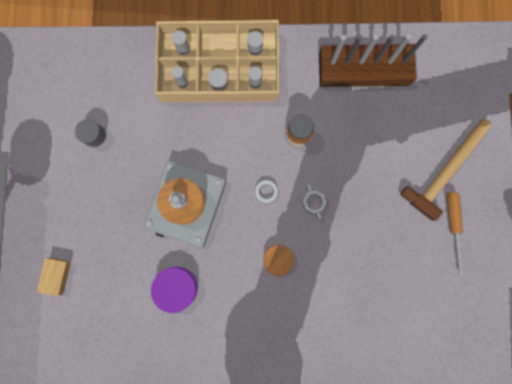

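View pics/c1.png

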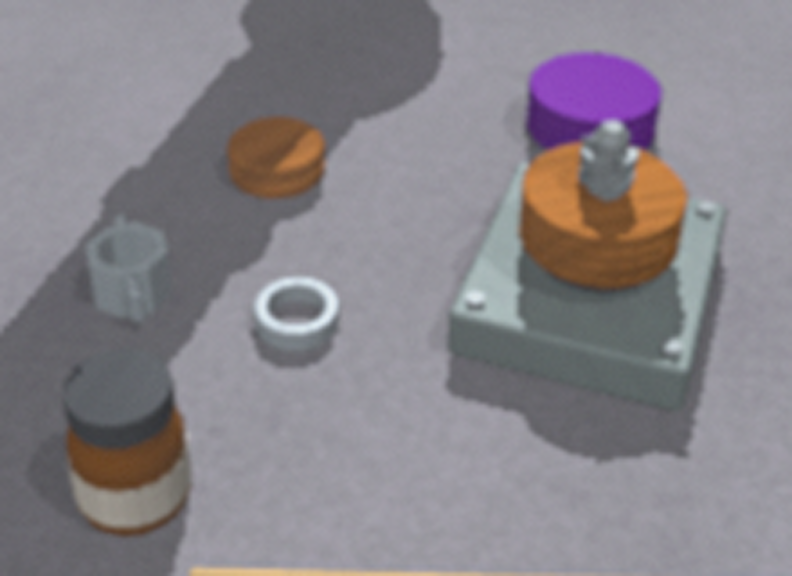

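View pics/c2.png

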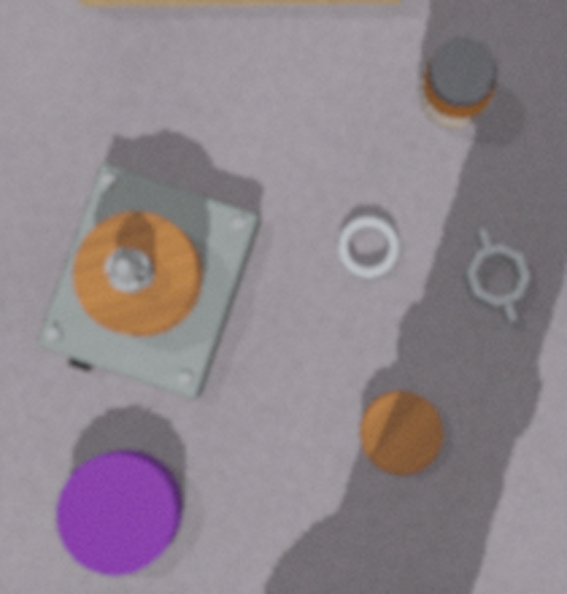

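View pics/c3.png

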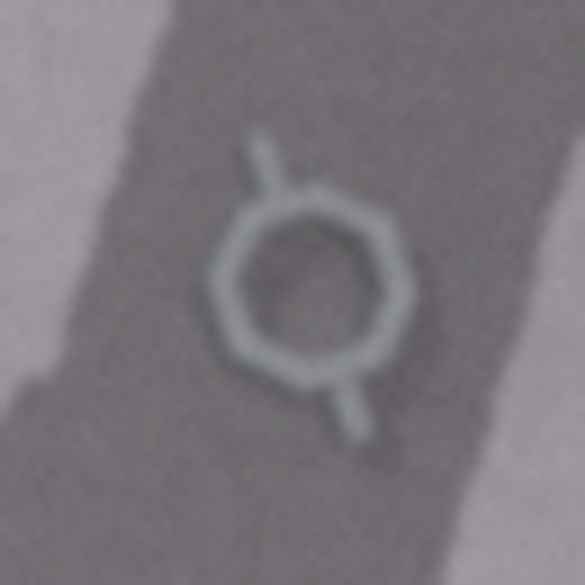

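Candidates for the nut: the winged octagon at top (314,202) / scene (186,225), or the plain ring at top (266,191). I choose the winged one, and the crop shows two wings. The stand carries the orange wheel at top (181,201). The purple disc at (174,290) is the look-alike and I leave it alone.

```bash
cat > h.py <<'E'
from plant import robot, optics, job, spotter
import cv2,numpy as np
from scipy.optimize import least_squares, minimize
C={c:optics.calibration(c) for c in ("scene","top")}
def K(c):
    f=192/np.tan(np.radians(C[c]["fovy"]/2)); return np.array([[f,0,C[c]["cx"]],[0,f,C[c]["cy"]],[0,0,1.]])
def proj(c,X):
    k=C[c]; p,_=cv2.projectPoints(np.atleast_2d(np.float64(X)),cv2.Rodrigues(k["R"])[0],k["t"],K(c),k["distortion"]); return p[:,0]
def ray(c,px):
    k=C[c]; u=cv2.undistortPoints(np.float64([[px]]),K(c),k["distortion"])[0,0]
    d=k["R"].T@np.array([u[0],u[1],1]); o=-k["R"].T@k["t"]; return o,d
def atz(c,px,z):
    o,d=ray(c,px); return o+d*(z-o[2])/d[2]
def rz(a): return np.array([[np.cos(a),-np.sin(a)],[np.sin(a),np.cos(a)]])
def prism(P,z0,z1): return np.vstack([np.c_[P,np.full(len(P),z)] for z in (z0,z1)])
def circ(r,n=40): t=np.arange(n)*2*np.pi/n; return np.c_[r*np.cos(t),r*np.sin(t)]
def oct_(): R=22/np.cos(np.pi/8); t=np.pi/8+np.arange(8)*np.pi/4; return np.c_[R*np.cos(t),R*np.sin(t)]
def nutparts(x,y,yaw,z=0):
    M=rz(yaw); out=[]
    for P,a,b in ((oct_(),0,32),(np.array([[20,-3.5],[37.5,-3.5],[37.5,3.5],[20,3.5]]),7,29),(np.array([[-20,-3.5],[-37.5,-3.5],[-37.5,3.5],[-20,3.5]]),7,29)):
        out.append(prism(P@M.T+[x,y],a+z,b+z))
    return out
def sil(c,parts,S=8):
    im=np.zeros((384*1,512*1),np.float32)
    im=np.zeros((384*4,512*4),np.uint8)
    for p in parts:
        q=cv2.convexHull(np.float32(proj(c,p)))
        cv2.fillConvexPoly(im,np.int32(np.round(((q+.5)*4-.5)*16)),255,shift=4)
    return im
def down(im): return cv2.resize(im,(512,384),interpolation=cv2.INTER_AREA).astype(np.float32)/255
E
python3 - <<'E'
from h import *
M={}
for c in ("scene","top"):
    im=optics.get_image(c)
    for n in ("nut","stand","wheel","spindle_nose"):
        try:
            for i,d in enumerate(spotter.outline_of(n,c)):
                m=d["mask"]; ys,xs=np.nonzero(m); print(c,n,round(d["confidence"],2),np.round(d["box"],1),m.sum(),xs.mean().round(2),ys.mean().round(2)); M[f"{c}_{n}_{i}"]=m
        except Exception as e: print(n,e)
np.savez("m.npz",**M)
# fit nut
def f(p):
    e=0
    for c in ("scene","top"):
        if f"{c}_nut_0" in M:
            P=nutparts(p[0],p[1],p[2]); s=down(sil(c,P))
            m=M[f"{c}_nut_0"].astype(np.float32)
            e+=((cv2.GaussianBlur(s,(0,0),1)-cv2.GaussianBlur(m,(0,0),1))**2).sum()
    return e
p0=atz("top",(314.8,201.9),32); print("nut0",p0, atz("scene",(186,225),16))
a=atz("top",(280+255/9,170+132/9),29);b=atz("top",(280+363/9,170+440/9),29); yaw=np.arctan2(*(a-b)[1::-1]); print("yaw",yaw,np.linalg.norm(a-b),(a+b)/2)
r=minimize(f,[p0[0],p0[1],yaw],method="Nelder-Mead",options=dict(initial_simplex=[[p0[0],p0[1],yaw],[p0[0]+5,p0[1],yaw],[p0[0],p0[1]+5,yaw],[p0[0],p0[1],yaw+.15]],xatol=.02,fatol=.01)); print(r.x,r.fun,f([p0[0],p0[1],yaw]))
E
```

```text
scene nut 0.8 [176.  208.5 199.  241.2] 512 185.95 223.78
scene stand 0.77 [273.8 184.1 352.1 266.3] 2685 312.9 232.14
scene wheel 0.84 [297.2 165.3 332.7 191.1] 752 314.32 177.03
scene wheel 0.8 [296.5 189.  343.2 226.7] 1376 317.18 211.15
scene spindle_nose 0.78 [273.9 184.3 350.1 261.1] 2529 313.06 233.23
top nut 0.53 [302.1 183.6 326.8 220.5] 334 314.66 203.53
top stand 0.74 [301.4 183.2 325.4 219.2] 300 313.25 201.96
top stand 0.68 [144.3 162.5 226.7 246.9] 3029 187.44 205.94
top wheel 0.82 [155.2 178.4 207.4 224. ] 1438 181.42 201.93
top wheel 0.79 [149.7 268.  200.6 314.3] 1752 174.15 289.61
top wheel 0.51 [142.1 159.6 228.5 247.3] 3120 186.9 205.26
top spindle_nose 0.79 [142.3 162.9 223.6 250.5] 3064 187.07 205.64
nut0 [ 542.2439963  -121.95934295   32.        ] [ 547.36703006 -117.02663684   16.        ]
yaw 0.31451323656465724 74.66730140550487 [ 542.972396   -121.37523452   29.        ]
[ 5.41958350e+02 -1.19830676e+02  3.11760525e-01] 164.45880126953125 187.81915
```

Run:
```python
import cv2
a=cv2.imread("pics/scene0.png");b=cv2.imread("pics/top0.png")
cv2.imwrite("pics/d1.png",cv2.resize(a[170:280,265:360],None,fx=5.4,fy=5.4,interpolation=cv2.INTER_CUBIC))
cv2.imwrite("pics/d2.png",cv2.resize(b[155:255,135:235],None,fx=5.8,fy=5.8,interpolation=cv2.INTER_CUBIC))
```

```text
(no output)
```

View pics/d1.png

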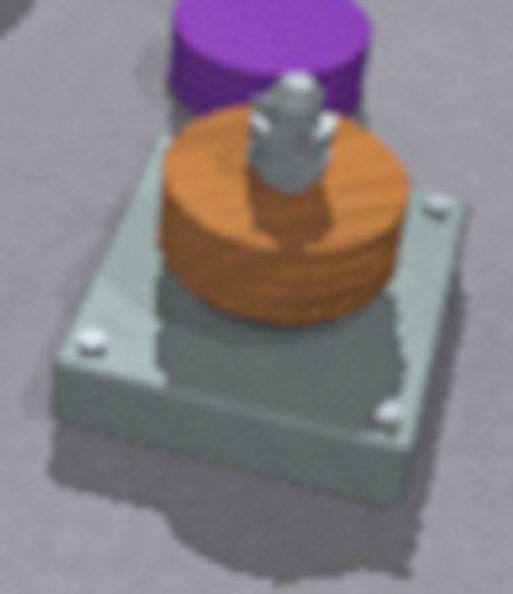

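View pics/d2.png

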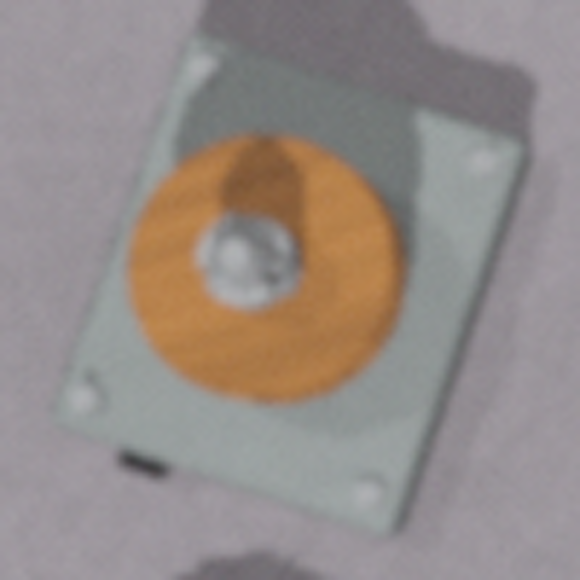

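Run:
```python
from h import *
T=lambda u,v:((u+.5)/5.8-.5+135,(v+.5)/5.8-.5+155)
S=lambda u,v:((u+.5)/5.4-.5+265,(v+.5)/5.4-.5+170)
for c in C: print(c,-C[c]["R"].T@C[c]["t"])
print("nose tip top",atz("top",T(237,252),121),"scene",atz("scene",S(297,80),121))
print("wheel top top",atz("top",T(265,268),80), "scene",atz("scene",S(287,176),80))
cs=[atz("top",T(*p),32) for p in ((195,37),(528,148),(392,528),(57,425))]
print(np.round(cs,1),np.mean(cs,0))
cs=[atz("scene",S(*p),32) for p in ((160,145),(467,203),(405,448),(55,365))]
print(np.round(cs,1),np.mean(cs,0))
# silhouettes fit: wheel(45-80 r45)+spindle; using color mask
def stand(x,y,yaw):
    B=np.array([[75,65],[-75,65],[-75,-65],[75,-65]])@rz(yaw).T+[x,y]
    o=[x,y]
    return [prism(B,0,32),prism(circ(34)+o,32,45),prism(circ(45)+o,45,80),prism(circ(15)+o,80,106),prism(circ(9.5)+o,106,114),prism(circ(4)+o,120,121)]
M=np.load("m.npz")
ms={"scene":(M["scene_stand_0"]|M["scene_wheel_1"]),"top":M["top_stand_1"]|M["top_wheel_0"]}
def f(p,cs=("scene","top")):
    e=0
    for c in cs:
        s=down(sil(c,stand(*p)));m=ms[c].astype(np.float32)
        e+=((cv2.GaussianBlur(s,(0,0),1)-cv2.GaussianBlur(m,(0,0),1))**2).sum()
    return e
for cs in (("scene",),("top",),("scene","top")):
  for y0 in (-.27,-.27+np.pi/2):
    p=np.array([536,135,y0]); r=minimize(f,p,args=(cs,),method="Nelder-Mead",options=dict(initial_simplex=[p,p+[5,0,0],p+[0,5,0],p+[0,0,.1]],xatol=.02,fatol=.01)); print(cs,r.x,r.fun)
```

```text
scene [1098.79649641   35.66163207  498.30323892]
top [468.55702161  -6.25514467 827.62377692]
nose tip top [542.52257754 146.1237071  121.        ] scene [543.25551788 148.43838728 121.        ]
wheel top top [541.37934341 145.47807002  80.        ] scene [545.12993241 149.15395059  80.        ]
[[629.8 181.9  32. ]
 [588.7  61.7  32. ]
 [454.1 108.9  32. ]
 [490.7 227.8  32. ]] [540.83680718 145.0906453   32.        ]
[[461.9 112.1  32. ]
 [497.2 231.8  32. ]
 [633.7 183.6  32. ]
 [596.   65.5  32. ]] [547.23041485 148.2311566   32.        ]
('scene',) [ 5.41149806e+02  1.49487792e+02 -3.28303195e-01] 80.77381134033203
('scene',) [546.76385151 147.33431694   1.25457096] 530.06396484375
('top',) [ 5.40156694e+02  1.46376121e+02 -3.31542744e-01] 72.23251342773438
('top',) [539.74256966 146.63307377   1.08696164] 944.123046875
('scene', 'top') [ 5.40596314e+02  1.47908466e+02 -3.24496060e-01] 184.21253967285156
('scene', 'top') [543.8670446  146.71920377   1.37053417] 1542.752197265625
```

Emit:
{"name": "drive_tool", "arguments": {
  "deltas": [
    {"tx":-0.57,"ty":-0.77,"tz":0.1,"jaw":0},
    {"tx":-0.57,"ty":-0.77,"tz":0.15,"jaw":0},
    {"tx":-0.57,"ty":-0.77,"tz":0.15,"jaw":0},
    {"tx":-0.57,"ty":-0.77,"tz":0.15,"jaw":0},
    {"tx":-0.57,"ty":-0.77,"tz":0.15,"jaw":0},
    {"tx":-0.57,"ty":-0.77,"tz":0.15,"jaw":0},
    {"tx":-0.57,"ty":-0.77,"tz":0.15,"jaw":0},
    {"tx":-0.57,"ty":-0.77,"tz":0.15,"jaw":0},
    {"tx":-0.57,"ty":-0.77,"tz":0.15,"jaw":0},
    {"tx":-0.57,"ty":-0.77,"tz":0.15,"jaw":0},
    {"tx":-0.57,"ty":-0.77,"tz":0.15,"jaw":0},
    {"tx":-0.5,"ty":-0.7,"tz":0.15,"az":0.6,"jaw":0}
  ]
}}

```text
invalid input
```

```bash
cat >> h.py <<'E'
def st():
    s=robot.read_state(); 
    from scipy.spatial.transform import Rotation as R
    m=R.from_quat(s["orientation"]).as_matrix()
    print("t",round(s["clock"],2),"p",np.round(s["ee_pos"],1),"phi",np.degrees(np.arctan2(m[1,0],m[0,0])).round(2),"tilt",np.degrees(np.arccos(-m[2,2])).round(2),"F",np.round(s["force"],1),"T",np.round(s["ft_torque"],2),"gap",np.round(s["finger_gap"],1),"j",np.round(s["joints"],2))
    return s,m
def togo(x,y,z,phi):
    s,m=st(); d=m.T@(np.array([x,y,z])-s["ee_pos"]); a=(np.degrees(np.arctan2(m[1,0],m[0,0]))-phi+180)%360-180
    print("togo tx,ty,tz (50mm)",np.round(d/50,3),"az(6deg)",round(a/6,3), "z-axis tilt comps",np.round(m[:2,2],4))
E
python3 - <<'E'
from h import *
togo(542,-120.5,5,np.degrees(.312)-90)
for c in ("scene","top"): cv2.imwrite(f"pics/{c}1.png",optics.get_image(c)[:,:,::-1])
a=cv2.imread("pics/scene1.png")[130:290,130:290];b=cv2.imread("pics/top1.png")[130:270,240:380]
cv2.imwrite("pics/e1.png",np.hstack([cv2.resize(a,(400,400),interpolation=cv2.INTER_CUBIC),cv2.resize(b,(400,400),interpolation=cv2.INTER_CUBIC)]))
E
```

```text
t 1.2 p [ 236.7 -605.4  222.6] phi -68.64 tilt 0.0 F [ 0.8 -0.4 -0.5] T [-0.02  0.06  0.05] gap 87.0 j [ 1.21  0.32 -0.07  1.45  0.02  1.37 -0.06]
togo tx,ty,tz (50mm) [-6.808 -9.218  4.351] az(6deg) 0.581 z-axis tilt comps [-0.     -0.0001]
```

View pics/e1.png

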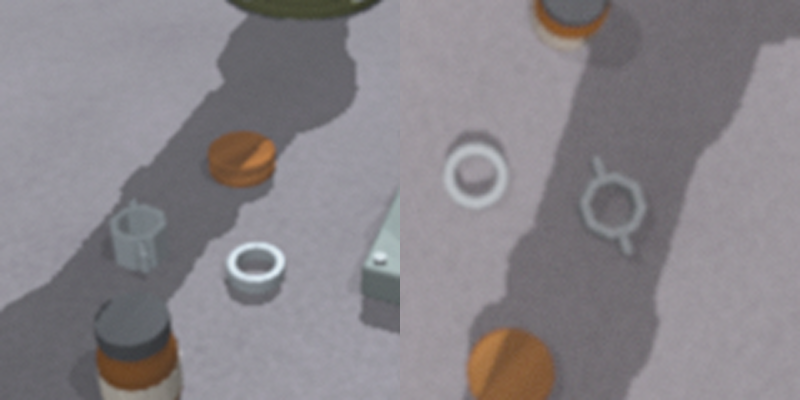

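The move call was refused and the arm has not moved; the picture is unchanged. I'll retry with a single full row.

Emit:
{"name": "drive_tool", "arguments": {
  "deltas": [
    {"tx":-0.57,"ty":-0.77,"tz":0.1,"ax":0.0,"ay":0.0,"az":0.0,"jaw":0.0}
  ],
  "grip_force": 20
}}

```text
clock: 1.42
ee_pos: [258.9, -567.5, 217.4]
orientation: [0.824, -0.567, -0.0, 0.001]
force: [0.7, 0.1, 0.6]
finger_gap: 86.9
```

Emit:
{"name": "drive_tool", "arguments": {
  "deltas": [
    {"tx":-0.57,"ty":-0.77,"tz":0.15,"ax":0,"ay":0,"az":0,"jaw":0},
    {"tx":-0.57,"ty":-0.77,"tz":0.15,"ax":0,"ay":0,"az":0,"jaw":0},
    {"tx":-0.57,"ty":-0.77,"tz":0.15,"ax":0,"ay":0,"az":0,"jaw":0},
    {"tx":-0.57,"ty":-0.77,"tz":0.15,"ax":0,"ay":0,"az":0,"jaw":0},
    {"tx":-0.57,"ty":-0.77,"tz":0.15,"ax":0,"ay":0,"az":0,"jaw":0},
    {"tx":-0.57,"ty":-0.77,"tz":0.15,"ax":0,"ay":0,"az":0,"jaw":0},
    {"tx":-0.57,"ty":-0.77,"tz":0.15,"ax":0,"ay":0,"az":0,"jaw":0},
    {"tx":-0.57,"ty":-0.77,"tz":0.15,"ax":0,"ay":0,"az":0,"jaw":0},
    {"tx":-0.57,"ty":-0.77,"tz":0.15,"ax":0,"ay":0,"az":0,"jaw":0},
    {"tx":-0.57,"ty":-0.77,"tz":0.15,"ax":0,"ay":0,"az":0,"jaw":0},
    {"tx":-0.54,"ty":-0.75,"tz":0.15,"ax":0,"ay":0,"az":0.6,"jaw":0},
    {"tx":0,"ty":0,"tz":0,"ax":0,"ay":0,"az":0,"jaw":0}
  ],
  "grip_force": 20
}}

```text
clock: 2.92
ee_pos: [543.4, -115.3, 134.7]
orientation: [0.81, -0.587, -0.001, -0.001]
force: [-0.3, -0.7, 0.2]
finger_gap: 87.3
```

Run:
```python
from h import *
togo(542,-120.5,5,np.degrees(.312)-90)
for c in ("scene","top"): cv2.imwrite(f"pics/{c}2.png",optics.get_image(c)[:,:,::-1])
a=cv2.imread("pics/scene2.png")[110:270,110:270];b=cv2.imread("pics/top2.png")[130:270,240:380]
cv2.imwrite("pics/e2.png",np.hstack([cv2.resize(a,(400,400),interpolation=cv2.INTER_CUBIC),cv2.resize(b,(400,400),interpolation=cv2.INTER_CUBIC)]))
```

```text
t 2.92 p [ 543.4 -115.3  134.7] phi -71.82 tilt 0.14 F [-0.3 -0.7  0.2] T [ 0.02 -0.   -0.04] gap 87.3 j [ 0.59  0.22 -0.48  1.79  0.1   1.17 -1.17]
togo tx,ty,tz (50mm) [0.095 0.062 2.594] az(6deg) 0.05 z-axis tilt comps [0.0003 0.0025]
```

View pics/e2.png

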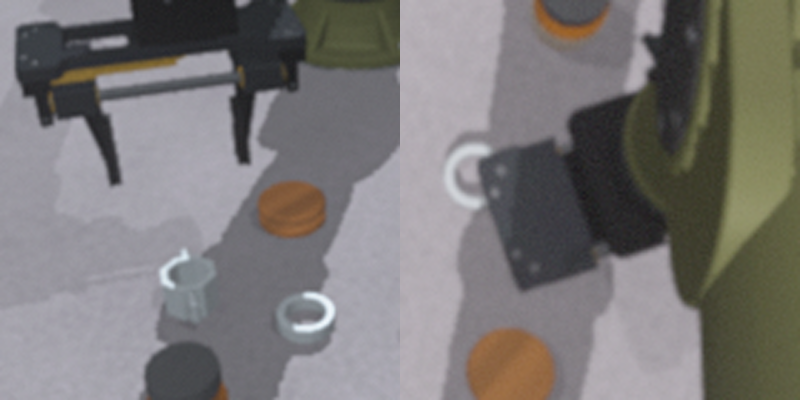

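The gripper is over the nut at about (190,285) in the left crop, with the jaws across the flats and the ring clear. I'll go down.

Emit:
{"name": "drive_tool", "arguments": {
  "deltas": [
    {"tx":0.1,"ty":0.06,"tz":0.6,"ax":0,"ay":0,"az":0,"jaw":0},
    {"tx":0,"ty":0,"tz":0.8,"ax":0,"ay":0,"az":0,"jaw":0},
    {"tx":0,"ty":0,"tz":0.7,"ax":0,"ay":0,"az":0,"jaw":0},
    {"tx":0,"ty":0,"tz":0.45,"ax":0,"ay":0,"az":0,"jaw":0},
    {"tx":0,"ty":0,"tz":0,"ax":0,"ay":0,"az":0,"jaw":0}
  ],
  "grip_force": 20
}}

```text
clock: 3.65
ee_pos: [538.5, -127.7, 6.0]
orientation: [0.807, -0.59, -0.002, 0.001]
force: [-0.9, -1.0, 0.5]
finger_gap: 86.9
```

Run:
```python
from h import *
togo(542,-120.5,5,np.degrees(.312)-90)
for c in ("scene",): cv2.imwrite(f"pics/{c}3.png",optics.get_image(c)[:,:,::-1])
a=cv2.imread("pics/scene3.png")[150:270,130:250]
cv2.imwrite("pics/e3.png",cv2.resize(a,(600,600),interpolation=cv2.INTER_CUBIC))
```

```text
t 3.65 p [ 538.5 -127.7    6. ] phi -72.38 tilt 0.23 F [-0.9 -1.   0.5] T [-0.01  0.02  0.06] gap 86.9 j [ 0.57  0.37 -0.44  1.89  0.19  0.93 -1.23]
togo tx,ty,tz (50mm) [-0.115 -0.111  0.02 ] az(6deg) -0.042 z-axis tilt comps [-0.004   0.0002]
```

View pics/e3.png

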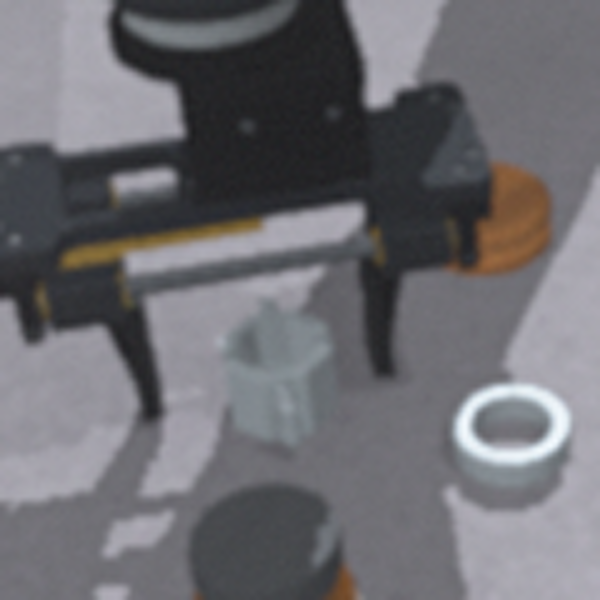

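Emit:
{"name": "drive_tool", "arguments": {
  "deltas": [
    {"tx":-0.11,"ty":-0.11,"tz":0,"ax":0,"ay":0,"az":0,"jaw":0},
    {"tx":0,"ty":0,"tz":0,"ax":0,"ay":0,"az":0,"jaw":0},
    {"tx":0,"ty":0,"tz":0,"ax":0,"ay":0,"az":0,"jaw":0}
  ],
  "grip_force": 20
}}

```text
clock: 4.08
ee_pos: [544.8, -119.1, 8.3]
orientation: [0.808, -0.589, 0.001, -0.0]
force: [-0.2, -0.4, -0.5]
finger_gap: 86.9
```

Run:
```python
from h import *
togo(542,-120.5,5,np.degrees(.312)-90)
s,m=st()
optics.get_image("scene"); im=optics.get_image("scene"); togo(542,-120.5,5,np.degrees(.312)-90)
for c in ("scene",): cv2.imwrite(f"pics/{c}4.png",im[:,:,::-1])
a=cv2.resize(cv2.imread("pics/scene4.png")[190:250,140:220],(800,600),interpolation=cv2.INTER_CUBIC)
for sg in (-1,1):
    p=proj("scene",s["ee_pos"]+m[:,0]*sg*43.5)[0]; q=((p-[140,190]+.5)*10-.5).astype(int); cv2.circle(a,tuple(q),4,(0,0,255),-1)
for p in nutparts(542,-120.5,.312)[:1]:
    for p in proj("scene",p): q=((p-[140,190]+.5)*10-.5).astype(int); cv2.circle(a,tuple(q),3,(0,255,0),-1)
cv2.imwrite("pics/e4.png",a)
```

```text
t 4.08 p [ 544.8 -119.1    8.3] phi -72.21 tilt 0.08 F [-0.2 -0.4 -0.5] T [-0.03 -0.   -0.  ] gap 86.9 j [ 0.55  0.37 -0.45  1.89  0.2   0.93 -1.24]
togo tx,ty,tz (50mm) [0.009 0.062 0.066] az(6deg) -0.014 z-axis tilt comps [ 0.0012 -0.0006]
t 4.08 p [ 544.8 -119.1    8.3] phi -72.21 tilt 0.08 F [-0.2 -0.4 -0.5] T [-0.03 -0.   -0.  ] gap 86.9 j [ 0.55  0.37 -0.45  1.89  0.2   0.93 -1.24]
t 4.17 p [ 544.4 -119.3    7.9] phi -72.24 tilt 0.04 F [-0.  -0.  -0.1] T [ 0.01  0.02 -0.02] gap 87.0 j [ 0.55  0.37 -0.44  1.89  0.2   0.93 -1.24]
togo tx,ty,tz (50mm) [0.008 0.054 0.058] az(6deg) -0.019 z-axis tilt comps [ 0.0005 -0.0005]
```

View pics/e4.png

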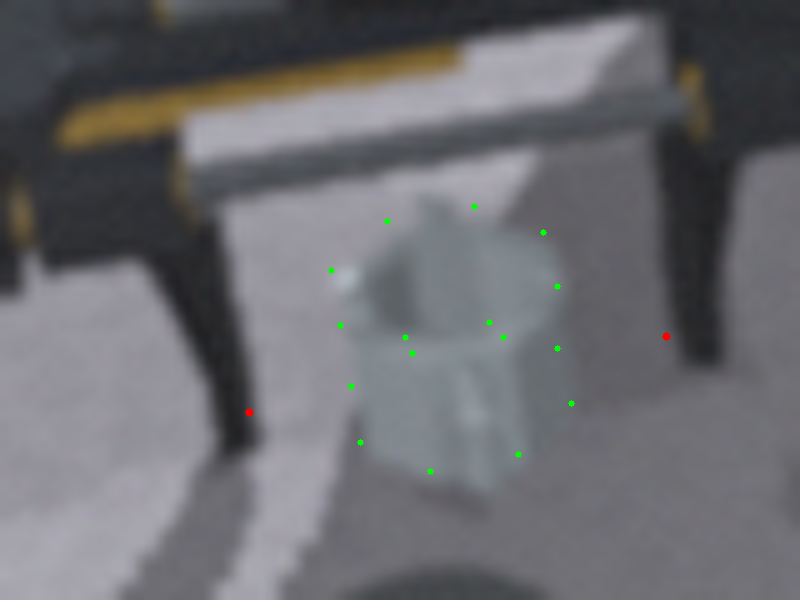

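Emit:
{"name": "drive_tool", "arguments": {
  "deltas": [
    {"tx":0.01,"ty":0.02,"tz":0.06,"ax":0,"ay":0,"az":0,"jaw":0.3},
    {"tx":0,"ty":0,"tz":0,"ax":0,"ay":0,"az":0,"jaw":0.6},
    {"tx":0,"ty":0,"tz":0,"ax":0,"ay":0,"az":0,"jaw":1},
    {"tx":0,"ty":0,"tz":0,"ax":0,"ay":0,"az":0,"jaw":1},
    {"tx":0,"ty":0,"tz":0,"ax":0,"ay":0,"az":0,"jaw":1},
    {"tx":0,"ty":0,"tz":0,"ax":0,"ay":0,"az":0,"jaw":1}
  ],
  "grip_force": 30
}}

```text
clock: 4.92
ee_pos: [543.5, -119.9, 4.6]
orientation: [0.808, -0.589, 0.0, 0.0]
force: [0.1, -0.3, 0.1]
finger_gap: 44.0
```

Run:
```python
from h import *
togo(542,-120.5,5,np.degrees(.312)-90)
im=optics.get_image("scene")
a=cv2.resize(im[190:250,140:220,::-1],(800,600),interpolation=cv2.INTER_CUBIC)
cv2.imwrite("pics/e5.png",a)
st()
```

```text
t 4.92 p [ 543.5 -119.9    4.6] phi -72.24 tilt 0.01 F [ 0.1 -0.3  0.1] T [ 0.03 -0.04 -0.06] gap 44.0 j [ 0.55  0.37 -0.44  1.89  0.2   0.92 -1.24]
togo tx,ty,tz (50mm) [ 0.001  0.032 -0.009] az(6deg) -0.019 z-axis tilt comps [ 0.0001 -0.0001]
t 4.97 p [ 543.5 -120.     4.6] phi -72.25 tilt 0.01 F [ 0.4  0.1 -0.3] T [-0.01 -0.   -0.06] gap 43.8 j [ 0.55  0.37 -0.44  1.89  0.2   0.92 -1.24]
```

View pics/e5.png

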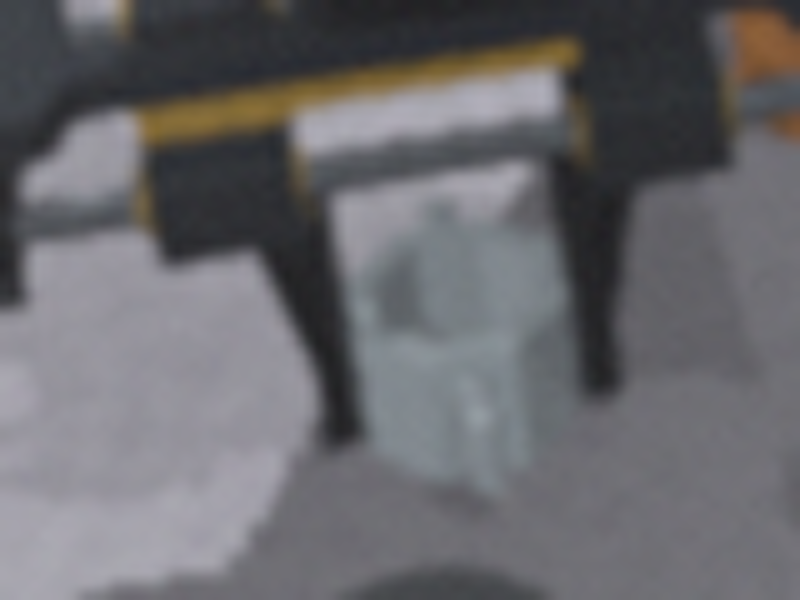

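The nut is held at a gap of 44.0 mm across its flats, with the pads either side and the underside at TCP z minus 4.6 mm. I'll lift it and turn the hand toward φ≈15°.

Emit:
{"name": "drive_tool", "arguments": {
  "deltas": [
    {"tx":0,"ty":0,"tz":-0.2,"ax":0,"ay":0,"az":0,"jaw":1},
    {"tx":0,"ty":0,"tz":-0.4,"ax":0,"ay":0,"az":0,"jaw":1},
    {"tx":0,"ty":0,"tz":-0.5,"ax":0,"ay":0,"az":-0.5,"jaw":1},
    {"tx":0,"ty":0,"tz":-0.5,"ax":0,"ay":0,"az":-1,"jaw":1},
    {"tx":0,"ty":0,"tz":-0.5,"ax":0,"ay":0,"az":-1,"jaw":1},
    {"tx":0,"ty":0,"tz":-0.5,"ax":0,"ay":0,"az":-1,"jaw":1},
    {"tx":0,"ty":0,"tz":-0.4,"ax":0,"ay":0,"az":-1,"jaw":1},
    {"tx":0,"ty":0,"tz":-0.2,"ax":0,"ay":0,"az":-1,"jaw":1},
    {"tx":0,"ty":0,"tz":0,"ax":0,"ay":0,"az":-1,"jaw":1},
    {"tx":0,"ty":0,"tz":0,"ax":0,"ay":0,"az":-1,"jaw":1},
    {"tx":0,"ty":0,"tz":0,"ax":0,"ay":0,"az":-1,"jaw":1},
    {"tx":0,"ty":0,"tz":0,"ax":0,"ay":0,"az":-1,"jaw":1}
  ],
  "grip_force": 30
}}

```text
clock: 6.48
ee_pos: [543.7, -119.8, 166.2]
orientation: [0.991, -0.131, 0.001, 0.0]
force: [-0.5, 0.3, -1.0]
finger_gap: 43.7
```

Run:
```python
from h import *
togo(541.5,147,160,15)
```

```text
t 6.47 p [ 543.7 -119.8  166.2] phi -15.03 tilt 0.1 F [-0.5  0.3 -1. ] T [ 0.02 -0.09  0.01] gap 43.7 j [ 0.7   0.2  -0.6   1.74  0.12  1.23 -0.19]
togo tx,ty,tz (50mm) [-1.426 -5.142  0.119] az(6deg) -5.005 z-axis tilt comps [ 0.0015 -0.0008]
```

Emit:
{"name": "drive_tool", "arguments": {
  "deltas": [
    {"tx":-0.12,"ty":-0.42,"tz":0,"ax":0,"ay":0,"az":0,"jaw":1},
    {"tx":-0.22,"ty":-0.8,"tz":0,"ax":0,"ay":0,"az":0,"jaw":1},
    {"tx":-0.22,"ty":-0.8,"tz":0,"ax":0,"ay":0,"az":0,"jaw":1},
    {"tx":-0.22,"ty":-0.8,"tz":0,"ax":0,"ay":0,"az":0,"jaw":1},
    {"tx":-0.22,"ty":-0.8,"tz":0,"ax":0,"ay":0,"az":0,"jaw":1},
    {"tx":-0.22,"ty":-0.8,"tz":0,"ax":0,"ay":0,"az":0,"jaw":1},
    {"tx":-0.2,"ty":-0.72,"tz":0,"ax":0,"ay":0,"az":0,"jaw":1},
    {"tx":0,"ty":0,"tz":0,"ax":0,"ay":0,"az":-1,"jaw":1},
    {"tx":0,"ty":0,"tz":0,"ax":0,"ay":0,"az":-1,"jaw":1},
    {"tx":0,"ty":0,"tz":0,"ax":0,"ay":0,"az":-1,"jaw":1},
    {"tx":0,"ty":0,"tz":0,"ax":0,"ay":0,"az":0,"jaw":1},
    {"tx":0,"ty":0,"tz":0,"ax":0,"ay":0,"az":0,"jaw":1}
  ],
  "grip_force": 30
}}

```text
clock: 7.98
ee_pos: [542.2, 147.6, 165.0]
orientation: [1.0, 0.023, 0.0, 0.0]
force: [-0.4, 0.3, -1.2]
finger_gap: 43.8
```

Run:
```python
from h import *
togo(541.5,147,140,3)
for c in ("scene","top"): cv2.imwrite(f"pics/{c}6.png",optics.get_image(c)[:,:,::-1])
a=cv2.imread("pics/scene6.png")[130:250,255:375];b=cv2.imread("pics/top6.png")[100:300,80:280]
cv2.imwrite("pics/e6.png",np.hstack([cv2.resize(a,(500,500),interpolation=cv2.INTER_CUBIC),cv2.resize(b,(300,300))[:, :].copy() if 0 else cv2.copyMakeBorder(cv2.resize(b,(300,300)),0,200,0,0,0)]))
st()
```

```text
t 7.97 p [542.2 147.6 165. ] phi 2.67 tilt 0.02 F [-0.4  0.3 -1.2] T [-0.03 -0.07 -0.02] gap 43.8 j [ 0.39  0.26 -0.8   1.73  0.19  1.24 -0.42]
togo tx,ty,tz (50mm) [-0.014  0.011  0.499] az(6deg) -0.056 z-axis tilt comps [ 0.0004 -0.    ]
t 8.07 p [542.3 147.1 164.8] phi 2.69 tilt 0.01 F [-0.2 -0.5 -1.2] T [-0.03 -0.12 -0.  ] gap 44.2 j [ 0.39  0.26 -0.8   1.73  0.19  1.24 -0.42]
```

View pics/e6.png

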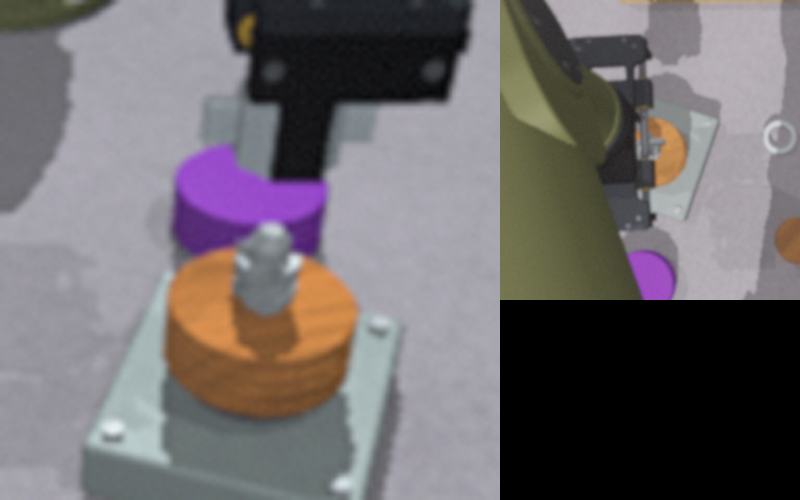

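Run:
```python
from h import *
a=cv2.imread("pics/scene6.png")
x0,y0,w,h,s=285,140,75,75,8
A=cv2.resize(a[y0:y0+h,x0:x0+w],None,fx=s,fy=s,interpolation=cv2.INTER_CUBIC)
def dot(X,col,r=2):
    for p in proj("scene",X):
        q=((p-[x0,y0]+.5)*s-.5).astype(int); cv2.circle(A,tuple(int(v) for v in q),r,col,-1)
tcp=np.array([542.3,147.1,164.8]);phi=np.radians(2.69)
for P in nutparts(542.3,147.1,phi+np.pi/2,160.2): dot(P,(0,255,0))
# front finger tip edges: pad face at 22 , width 19
ex=np.array([np.cos(phi),np.sin(phi)]);ey=np.array([-ex[1],ex[0]])
for d in (22,30):
  for wv in (-9.5,9.5): dot(np.r_[tcp[:2]+ex*d+ey*wv,tcp[2]],(0,0,255),3)
o=[541.5,147]
dot(prism(circ(9.5)+o,106,114),(255,0,0)); dot(prism(circ(15)+o,80,106),(255,255,0),1); dot(np.r_[o,121],(0,0,255),3)
cv2.imwrite("pics/e7.png",A)
```

View pics/e7.png

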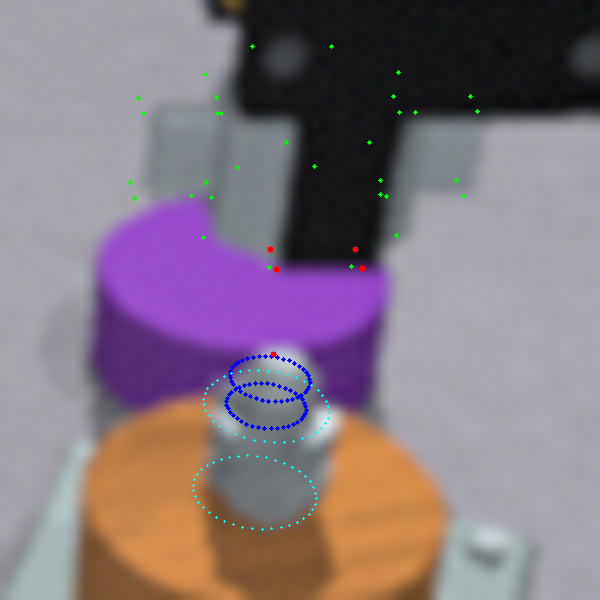

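The nut and finger both sit about +11 px (8x scale) from the model in u. The spindle offset is about the same (+11 to +12), so the lateral alignment is within about 0.5 mm. I'll turn to φ≈18° and lower to just above pin contact.

Emit:
{"name": "drive_tool", "arguments": {
  "deltas": [
    {"tx":-0.025,"ty":0,"tz":0.2,"ax":0,"ay":0,"az":-0.8,"jaw":1},
    {"tx":0,"ty":0,"tz":0.3,"ax":0,"ay":0,"az":-1,"jaw":1},
    {"tx":0,"ty":0,"tz":0.3,"ax":0,"ay":0,"az":-0.7,"jaw":1},
    {"tx":0,"ty":0,"tz":0.1,"ax":0,"ay":0,"az":0,"jaw":1},
    {"tx":0,"ty":0,"tz":0,"ax":0,"ay":0,"az":0,"jaw":1},
    {"tx":0,"ty":0,"tz":0,"ax":0,"ay":0,"az":0,"jaw":1}
  ],
  "grip_force": 30
}}

```text
clock: 8.82
ee_pos: [541.7, 146.9, 120.2]
orientation: [0.988, 0.154, 0.001, 0.0]
force: [0.5, -0.1, -1.0]
finger_gap: 43.8
```

Run:
```python
from h import *
togo(541,147,110,18)
im=optics.get_image("scene")
cv2.imwrite("pics/scene8.png",im[:,:,::-1]);togo(541,147,110,18)
x0,y0,w,h,s=285,150,75,75,8
cv2.imwrite("pics/e8.png",cv2.resize(im[y0:y0+h,x0:x0+w,::-1],None,fx=s,fy=s,interpolation=cv2.INTER_CUBIC))
```

```text
t 8.82 p [541.7 146.9 120.2] phi 17.71 tilt 0.06 F [ 0.5 -0.1 -1. ] T [-0.04 -0.09 -0.01] gap 43.8 j [ 0.4   0.31 -0.83  1.78  0.25  1.16 -0.19]
togo tx,ty,tz (50mm) [-0.013 -0.007  0.204] az(6deg) -0.049 z-axis tilt comps [0.0011 0.0001]
t 8.88 p [541.7 146.8 120.2] phi 17.72 tilt 0.06 F [-0.8  0.3 -0.6] T [-0.   -0.12  0.02] gap 43.8 j [ 0.4   0.31 -0.83  1.78  0.25  1.16 -0.19]
togo tx,ty,tz (50mm) [-0.013 -0.007  0.204] az(6deg) -0.046 z-axis tilt comps [0.0011 0.    ]
```

View pics/e8.png

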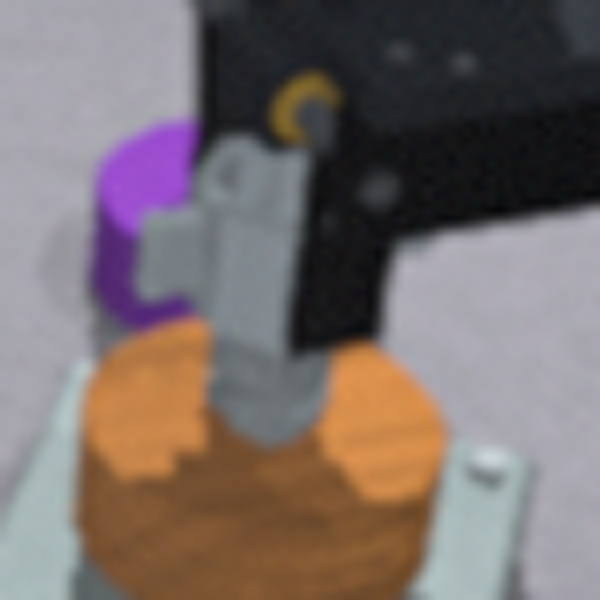

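Emit:
{"name": "drive_tool", "arguments": {
  "deltas": [
    {"tx":-0.01,"ty":0,"tz":0.05,"ax":0,"ay":0,"az":0,"jaw":1},
    {"tx":0,"ty":0,"tz":0.04,"ax":0,"ay":0,"az":0,"jaw":1},
    {"tx":0,"ty":0,"tz":0.04,"ax":0,"ay":0,"az":0,"jaw":1},
    {"tx":0,"ty":0,"tz":0.04,"ax":0,"ay":0,"az":0,"jaw":1},
    {"tx":0,"ty":0,"tz":0,"ax":0,"ay":0,"az":0,"jaw":1}
  ],
  "grip_force": 30
}}

```text
clock: 9.5
ee_pos: [541.1, 146.6, 111.0]
orientation: [0.988, 0.154, 0.0, -0.0]
force: [1.6, -0.0, -0.7]
finger_gap: 43.6
```

Emit:
{"name": "drive_tool", "arguments": {
  "deltas": [
    {"tx":0,"ty":0,"tz":0.04,"ax":0,"ay":0,"az":0,"jaw":1},
    {"tx":0,"ty":0,"tz":0.03,"ax":0,"ay":0,"az":0,"jaw":1},
    {"tx":0,"ty":0,"tz":0,"ax":0,"ay":0,"az":0,"jaw":1}
  ],
  "grip_force": 30
}}

```text
clock: 9.88
ee_pos: [541.2, 146.6, 107.6]
orientation: [0.988, 0.154, 0.0, -0.0]
force: [3.3, 1.7, -0.7]
finger_gap: 43.7
```

Emit:
{"name": "drive_tool", "arguments": {
  "deltas": [
    {"tx":0.018,"ty":-0.003,"tz":0,"ax":0,"ay":0,"az":0,"jaw":1},
    {"tx":0,"ty":0,"tz":0.03,"ax":0,"ay":0,"az":0,"jaw":1},
    {"tx":0,"ty":0,"tz":0.03,"ax":0,"ay":0,"az":0,"jaw":1},
    {"tx":0,"ty":0,"tz":0,"ax":0,"ay":0,"az":0,"jaw":1}
  ],
  "grip_force": 30
}}

```text
clock: 10.38
ee_pos: [541.3, 146.7, 104.1]
orientation: [0.988, 0.154, -0.0, 0.0]
force: [1.8, 0.1, -1.5]
finger_gap: 43.3
```

Emit:
{"name": "drive_tool", "arguments": {
  "deltas": [
    {"tx":0.01,"ty":0,"tz":0.03,"ax":0,"ay":0,"az":0,"jaw":1},
    {"tx":0,"ty":0,"tz":0.02,"ax":0,"ay":0,"az":0,"jaw":1},
    {"tx":0,"ty":0,"tz":0,"ax":0,"ay":0,"az":0,"jaw":1}
  ],
  "grip_force": 30
}}

```text
clock: 10.75
ee_pos: [541.7, 147.1, 101.8]
orientation: [0.988, 0.154, -0.0, 0.0]
force: [-0.3, -0.2, -0.1]
finger_gap: 44.0
```

Emit:
{"name": "drive_tool", "arguments": {
  "deltas": [
    {"tx":0,"ty":0,"tz":0.02,"ax":0,"ay":0,"az":0,"jaw":1},
    {"tx":0,"ty":0,"tz":0,"ax":0,"ay":0,"az":0,"jaw":1}
  ],
  "grip_force": 30
}}

```text
clock: 11.0
ee_pos: [542.0, 147.2, 101.4]
orientation: [0.988, 0.154, -0.0, 0.0]
force: [-1.3, -0.6, 2.9]
finger_gap: 43.5
```

```bash
python3 -c "
from h import *
st()"
```

```text
t 11.0 p [542.  147.2 101.4] phi 17.77 tilt 0.01 F [-1.3 -0.6  2.9] T [-0.08  0.2  -0.02] gap 43.5 j [ 0.39  0.33 -0.82  1.8   0.27  1.13 -0.21]
```

The pins are on the lands: the underside is at about 97 mm and there is light contact. I'll turn gently counter-clockwise.

Emit:
{"name": "drive_tool", "arguments": {
  "deltas": [
    {"tx":0,"ty":0,"tz":0,"ax":0,"ay":0,"az":-0.6,"jaw":1},
    {"tx":0,"ty":0,"tz":0,"ax":0,"ay":0,"az":-0.6,"jaw":1},
    {"tx":0,"ty":0,"tz":0,"ax":0,"ay":0,"az":-0.6,"jaw":1},
    {"tx":0,"ty":0,"tz":0,"ax":0,"ay":0,"az":-0.6,"jaw":1}
  ],
  "grip_force": 30
}}

```text
clock: 11.5
ee_pos: [542.6, 147.2, 101.4]
orientation: [0.961, 0.278, 0.001, 0.0]
force: [-0.2, 0.1, 1.7]
finger_gap: 43.8
```

```bash
python3 -c "
from h import *
st()"
```

```text
t 11.5 p [542.6 147.2 101.4] phi 32.28 tilt 0.07 F [-0.2  0.1  1.7] T [-0.06 -0.13 -0.05] gap 43.8 j [ 0.43  0.34 -0.86  1.79  0.29  1.13  0.03]
```

Emit:
{"name": "drive_tool", "arguments": {
  "deltas": [
    {"tx":0,"ty":0,"tz":0.01,"ax":0,"ay":0,"az":-0.6,"jaw":1},
    {"tx":0,"ty":0,"tz":0,"ax":0,"ay":0,"az":-0.6,"jaw":1},
    {"tx":0,"ty":0,"tz":0,"ax":0,"ay":0,"az":-0.6,"jaw":1},
    {"tx":0,"ty":0,"tz":0,"ax":0,"ay":0,"az":-0.6,"jaw":1}
  ],
  "grip_force": 30
}}

```text
clock: 12.0
ee_pos: [542.5, 147.5, 100.9]
orientation: [0.918, 0.396, 0.001, -0.0]
force: [0.3, 0.7, 0.4]
finger_gap: 44.0
```

```bash
python3 -c "
from h import *
st()"
```

```text
t 12.0 p [542.5 147.5 100.9] phi 46.7 tilt 0.07 F [0.3 0.7 0.4] T [ 0.04 -0.15 -0.  ] gap 44.0 j [ 0.46  0.36 -0.91  1.79  0.31  1.14  0.26]
```

Emit:
{"name": "drive_tool", "arguments": {
  "deltas": [
    {"tx":0,"ty":0,"tz":0.02,"ax":0,"ay":0,"az":0,"jaw":1},
    {"tx":0,"ty":0,"tz":0,"ax":0,"ay":0,"az":0,"jaw":1}
  ],
  "grip_force": 30
}}

```text
clock: 12.25
ee_pos: [542.9, 147.0, 100.0]
orientation: [0.919, 0.395, 0.001, 0.0]
force: [1.2, -1.4, 4.3]
finger_gap: 43.8
```

Emit:
{"name": "drive_tool", "arguments": {
  "deltas": [
    {"tx":-0.005,"ty":0,"tz":0,"ax":0,"ay":0,"az":-0.5,"jaw":1},
    {"tx":0,"ty":0,"tz":0,"ax":0,"ay":0,"az":-0.5,"jaw":1},
    {"tx":0,"ty":0,"tz":0,"ax":0,"ay":0,"az":0,"jaw":1}
  ],
  "grip_force": 30
}}

```text
clock: 12.62
ee_pos: [541.9, 146.8, 99.3]
orientation: [0.897, 0.442, 0.0, -0.0]
force: [1.8, -0.3, 0.0]
finger_gap: 44.2
```

```bash
python3 -c "
from h import *
st()"
```

```text
t 12.62 p [541.9 146.8  99.3] phi 52.49 tilt 0.0 F [ 1.8 -0.3  0. ] T [ 0.01 -0.35  0.01] gap 44.2 j [ 0.47  0.37 -0.93  1.8   0.32  1.14  0.36]
```

Emit:
{"name": "drive_tool", "arguments": {
  "deltas": [
    {"tx":0.005,"ty":0,"tz":0.02,"ax":0,"ay":0,"az":0,"jaw":1},
    {"tx":0,"ty":0,"tz":0,"ax":0,"ay":0,"az":0,"jaw":1}
  ],
  "grip_force": 30
}}

```text
clock: 12.88
ee_pos: [542.3, 146.8, 98.4]
orientation: [0.897, 0.442, 0.0, 0.0]
force: [2.1, -0.6, -0.1]
finger_gap: 43.7
```

```bash
python3 -c "
from h import *
st()"
```

```text
t 12.88 p [542.3 146.8  98.4] phi 52.52 tilt 0.02 F [ 2.1 -0.6 -0.1] T [-0.11 -0.52 -0.01] gap 43.7 j [ 0.47  0.37 -0.93  1.8   0.32  1.14  0.36]
```

Emit:
{"name": "drive_tool", "arguments": {
  "deltas": [
    {"tx":0.006,"ty":0.008,"tz":0.02,"ax":0,"ay":0,"az":0,"jaw":1},
    {"tx":0,"ty":0,"tz":0.02,"ax":0,"ay":0,"az":0,"jaw":1},
    {"tx":0,"ty":0,"tz":0,"ax":0,"ay":0,"az":0,"jaw":1}
  ],
  "grip_force": 30
}}

```text
clock: 13.25
ee_pos: [542.1, 147.0, 96.1]
orientation: [0.897, 0.443, -0.001, -0.0]
force: [0.4, -0.8, -1.8]
finger_gap: 44.0
```

```bash
python3 -c "
from h import *
st()"
```

```text
t 13.25 p [542.1 147.   96.1] phi 52.56 tilt 0.06 F [ 0.4 -0.8 -1.8] T [-0.1  -0.28  0.02] gap 44.0 j [ 0.47  0.37 -0.93  1.8   0.33  1.13  0.35]
```

Emit:
{"name": "drive_tool", "arguments": {
  "deltas": [
    {"tx":0,"ty":0,"tz":0.02,"ax":0,"ay":0,"az":0,"jaw":1},
    {"tx":0,"ty":0,"tz":0.02,"ax":0,"ay":0,"az":0,"jaw":1},
    {"tx":0,"ty":0,"tz":0.01,"ax":0,"ay":0,"az":0,"jaw":1},
    {"tx":0,"ty":0,"tz":0,"ax":0,"ay":0,"az":0,"jaw":1}
  ],
  "grip_force": 30
}}

```text
clock: 13.75
ee_pos: [542.5, 147.2, 94.0]
orientation: [0.897, 0.443, -0.0, -0.0]
force: [-0.2, 0.3, -1.7]
finger_gap: 43.8
```

Run:
```python
from h import *
st()
im=optics.get_image("scene")
x0,y0,w,h,s=285,150,75,75,8
cv2.imwrite("pics/e9.png",cv2.resize(im[y0:y0+h,x0:x0+w,::-1],None,fx=s,fy=s,interpolation=cv2.INTER_CUBIC))
```

```text
t 13.75 p [542.5 147.2  94. ] phi 52.57 tilt 0.01 F [-0.2  0.3 -1.7] T [ 0.03 -0.13 -0.04] gap 43.8 j [ 0.47  0.38 -0.92  1.8   0.33  1.13  0.35]
```

View pics/e9.png

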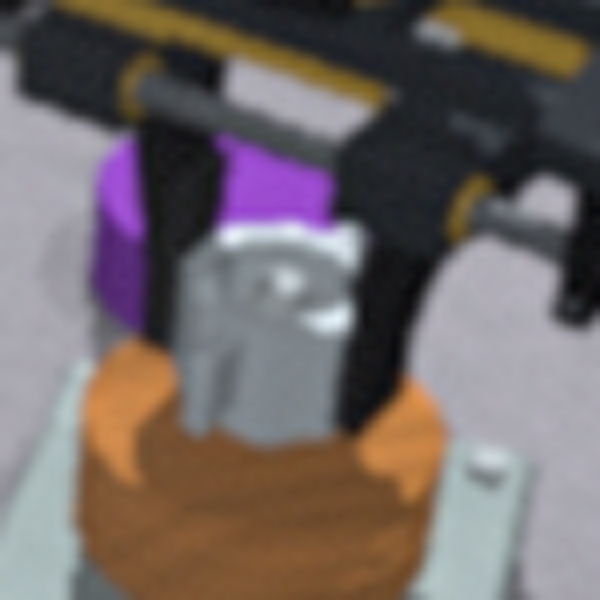

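The nut dropped into the thread start: the underside is at about 89.4 mm with no load, and it looks level. Now I'll turn clockwise, following the 30 mm/turn pitch.

Emit:
{"name": "drive_tool", "arguments": {
  "deltas": [
    {"tx":0,"ty":0,"tz":0.005,"ax":0,"ay":0,"az":0.5,"jaw":1},
    {"tx":0,"ty":0,"tz":0.01,"ax":0,"ay":0,"az":1,"jaw":1},
    {"tx":0,"ty":0,"tz":0.01,"ax":0,"ay":0,"az":1,"jaw":1},
    {"tx":0,"ty":0,"tz":0.01,"ax":0,"ay":0,"az":1,"jaw":1},
    {"tx":0,"ty":0,"tz":0.01,"ax":0,"ay":0,"az":1,"jaw":1}
  ],
  "grip_force": 30
}}

```text
clock: 14.42
ee_pos: [542.6, 147.1, 91.8]
orientation: [0.976, 0.22, 0.0, 0.0]
force: [0.1, 0.0, -0.2]
finger_gap: 43.7
```

```bash
python3 -c "
from h import *
st()"
```

```text
t 14.43 p [542.6 147.1  91.8] phi 25.37 tilt 0.0 F [ 0.1  0.  -0.2] T [ 0.   -0.07 -0.01] gap 43.7 j [ 0.4   0.35 -0.84  1.8   0.29  1.12 -0.09]
```

Emit:
{"name": "drive_tool", "arguments": {
  "deltas": [
    {"tx":0,"ty":0,"tz":0.01,"ax":0,"ay":0,"az":1,"jaw":1},
    {"tx":0,"ty":0,"tz":0.01,"ax":0,"ay":0,"az":1,"jaw":1},
    {"tx":0,"ty":0,"tz":0.01,"ax":0,"ay":0,"az":1,"jaw":1},
    {"tx":0,"ty":0,"tz":0.01,"ax":0,"ay":0,"az":1,"jaw":1},
    {"tx":0,"ty":0,"tz":0.01,"ax":0,"ay":0,"az":1,"jaw":1},
    {"tx":0,"ty":0,"tz":0.01,"ax":0,"ay":0,"az":1,"jaw":1},
    {"tx":0,"ty":0,"tz":0.01,"ax":0,"ay":0,"az":1,"jaw":1}
  ],
  "grip_force": 30
}}

```text
clock: 15.3
ee_pos: [542.5, 147.2, 88.3]
orientation: [0.989, -0.145, -0.0, -0.0]
force: [0.9, -0.1, -1.3]
finger_gap: 43.7
```

```bash
python3 -c "
from h import *
st()"
```

```text
t 15.3 p [542.5 147.2  88.3] phi -16.63 tilt 0.0 F [ 0.9 -0.1 -1.3] T [-0.07 -0.08  0.03] gap 43.7 j [ 0.3   0.32 -0.71  1.81  0.23  1.1  -0.78]
```

Emit:
{"name": "drive_tool", "arguments": {
  "deltas": [
    {"tx":0,"ty":0,"tz":0.01,"ax":0,"ay":0,"az":1,"jaw":1},
    {"tx":0,"ty":0,"tz":0.01,"ax":0,"ay":0,"az":1,"jaw":1},
    {"tx":0,"ty":0,"tz":0.01,"ax":0,"ay":0,"az":1,"jaw":1},
    {"tx":0,"ty":0,"tz":0.01,"ax":0,"ay":0,"az":0.8,"jaw":1}
  ],
  "grip_force": 45
}}

```text
clock: 15.8
ee_pos: [542.5, 147.3, 86.3]
orientation: [0.941, -0.337, -0.0, -0.0]
force: [0.1, 0.1, -1.9]
finger_gap: 43.5
```

```bash
python3 -c "
from h import *
st()"
```

```text
t 15.8 p [542.5 147.3  86.3] phi -39.4 tilt 0.0 F [ 0.1  0.1 -1.9] T [-0.05 -0.03  0.01] gap 43.5 j [ 0.25  0.31 -0.65  1.81  0.21  1.09 -1.16]
```

Emit:
{"name": "drive_tool", "arguments": {
  "deltas": [
    {"tx":0,"ty":0,"tz":0.006,"ax":0,"ay":0,"az":0.6,"jaw":1},
    {"tx":0,"ty":0,"tz":0.006,"ax":0,"ay":0,"az":0.6,"jaw":1},
    {"tx":0,"ty":0,"tz":0.006,"ax":0,"ay":0,"az":0.6,"jaw":1}
  ],
  "grip_force": 45
}}

```text
clock: 16.18
ee_pos: [542.5, 147.2, 85.4]
orientation: [0.906, -0.424, -0.0, 0.0]
force: [0.0, 0.4, -0.8]
finger_gap: 43.6
```

```bash
python3 -c "
from h import *
st()"
```

```text
t 16.18 p [542.5 147.2  85.4] phi -50.15 tilt 0.01 F [ 0.   0.4 -0.8] T [ 0.02 -0.06 -0.02] gap 43.6 j [ 0.22  0.3  -0.62  1.81  0.2   1.08 -1.34]
```

Emit:
{"name": "drive_tool", "arguments": {
  "deltas": [
    {"tx":0,"ty":0,"tz":0.006,"ax":0,"ay":0,"az":0.6,"jaw":1},
    {"tx":0,"ty":0,"tz":0.005,"ax":0,"ay":0,"az":0.5,"jaw":1},
    {"tx":0,"ty":0,"tz":0,"ax":0,"ay":0,"az":0,"jaw":1}
  ],
  "grip_force": 50
}}

```text
clock: 16.55
ee_pos: [542.5, 147.2, 84.8]
orientation: [0.88, -0.474, -0.0, 0.0]
force: [-0.2, -0.5, -0.4]
finger_gap: 43.5
```

```bash
python3 -c "
from h import *
st()"
```

```text
t 16.55 p [542.5 147.2  84.8] phi -56.6 tilt 0.0 F [-0.2 -0.5 -0.4] T [-0.04  0.01  0.01] gap 43.5 j [ 0.21  0.3  -0.6   1.82  0.19  1.08 -1.45]
```

Emit:
{"name": "drive_tool", "arguments": {
  "deltas": [
    {"tx":0,"ty":0,"tz":0.002,"ax":0,"ay":0,"az":0.5,"jaw":1},
    {"tx":0,"ty":0,"tz":0,"ax":0,"ay":0,"az":0.5,"jaw":1},
    {"tx":0,"ty":0,"tz":0,"ax":0,"ay":0,"az":0.5,"jaw":1},
    {"tx":0,"ty":0,"tz":0,"ax":0,"ay":0,"az":0,"jaw":1}
  ],
  "grip_force": 50
}}

```text
clock: 17.05
ee_pos: [542.4, 147.1, 84.7]
orientation: [0.841, -0.541, -0.0, 0.0]
force: [-0.8, -0.6, -1.3]
finger_gap: 43.9
```

```bash
python3 -c "
from h import *
st()"
```

```text
t 17.05 p [542.4 147.1  84.7] phi -65.55 tilt 0.02 F [-0.8 -0.6 -1.3] T [-0.01  0.1   0.02] gap 43.9 j [ 0.19  0.3  -0.58  1.82  0.18  1.08 -1.6 ]
```

Emit:
{"name": "drive_tool", "arguments": {
  "deltas": [
    {"tx":0,"ty":0,"tz":0,"ax":0,"ay":0,"az":0.5,"jaw":1},
    {"tx":0,"ty":0,"tz":0,"ax":0,"ay":0,"az":0.5,"jaw":1},
    {"tx":0,"ty":0,"tz":0,"ax":0,"ay":0,"az":0,"jaw":1}
  ],
  "grip_force": 50
}}

```text
clock: 17.42
ee_pos: [542.3, 147.1, 84.6]
orientation: [0.811, -0.584, -0.0, 0.0]
force: [-0.9, -0.0, -2.0]
finger_gap: 43.6
```

```bash
python3 -c "
from h import *
st()"
```

```text
t 17.43 p [542.3 147.1  84.6] phi -71.53 tilt 0.04 F [-0.9 -0.  -2. ] T [-0.04  0.11  0.02] gap 43.6 j [ 0.18  0.29 -0.56  1.82  0.18  1.08 -1.7 ]
```

Emit:
{"name": "drive_tool", "arguments": {
  "deltas": [
    {"tx":0,"ty":0,"tz":0,"ax":0,"ay":0,"az":0.5,"jaw":1},
    {"tx":0,"ty":0,"tz":0,"ax":0,"ay":0,"az":0.4,"jaw":1},
    {"tx":0,"ty":0,"tz":0,"ax":0,"ay":0,"az":0,"jaw":1}
  ],
  "grip_force": 50
}}

```text
clock: 17.8
ee_pos: [542.2, 147.1, 84.6]
orientation: [0.783, -0.622, -0.0, 0.0]
force: [-0.6, -0.5, -1.6]
finger_gap: 43.9
```

Run:
```python
from h import *
st()
im=optics.get_image("scene")
x0,y0,w,h,s=285,150,75,75,8
cv2.imwrite("pics/e10.png",cv2.resize(im[y0:y0+h,x0:x0+w,::-1],None,fx=s,fy=s,interpolation=cv2.INTER_CUBIC))
```

```text
t 17.8 p [542.2 147.1  84.6] phi -76.9 tilt 0.04 F [-0.6 -0.5 -1.6] T [-0.04  0.24  0.2 ] gap 43.9 j [ 0.16  0.29 -0.55  1.82  0.17  1.08 -1.79]
```

View pics/e10.png

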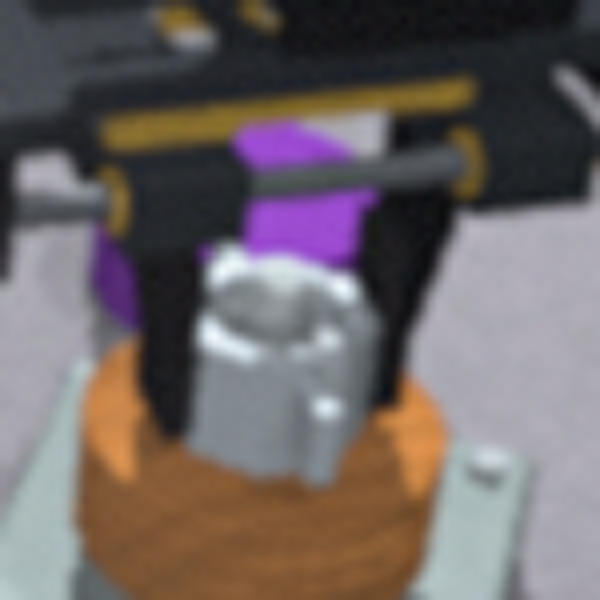

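The torque has reached 0.2 N m and the nut sits flat on the wheel. I'll snug it slightly more.

Emit:
{"name": "drive_tool", "arguments": {
  "deltas": [
    {"tx":0,"ty":0,"tz":0,"ax":0,"ay":0,"az":0.2,"jaw":1},
    {"tx":0,"ty":0,"tz":0,"ax":0,"ay":0,"az":0,"jaw":1},
    {"tx":0,"ty":0,"tz":0,"ax":0,"ay":0,"az":0,"jaw":1}
  ],
  "grip_force": 50
}}

```text
clock: 18.23
ee_pos: [542.2, 147.1, 84.6]
orientation: [0.776, -0.631, -0.0, 0.0]
force: [-3.1, -0.2, -1.7]
finger_gap: 43.7
```

```bash
python3 -c "
from h import *
st()"
```

```text
t 18.23 p [542.2 147.1  84.6] phi -78.21 tilt 0.04 F [-3.1 -0.2 -1.7] T [-0.08  0.47  0.52] gap 43.7 j [ 0.16  0.29 -0.54  1.82  0.17  1.08 -1.81]
```

Emit:
{"name": "drive_tool", "arguments": {
  "deltas": [
    {"tx":0,"ty":0,"tz":0,"ax":0,"ay":0,"az":0,"jaw":0.1},
    {"tx":0,"ty":0,"tz":0,"ax":0,"ay":0,"az":0,"jaw":0.1},
    {"tx":0,"ty":0,"tz":0,"ax":0,"ay":0,"az":0,"jaw":0.1},
    {"tx":0,"ty":0,"tz":0,"ax":0,"ay":0,"az":0,"jaw":0.1}
  ],
  "grip_force": 50
}}

```text
clock: 18.73
ee_pos: [542.8, 147.1, 84.9]
orientation: [0.776, -0.631, 0.0, -0.0]
force: [0.1, -0.0, 0.0]
finger_gap: 74.3
```

Run:
```python
from h import *
st()
im=optics.get_image("scene")
x0,y0,w,h,s=285,150,75,75,8
cv2.imwrite("pics/e11.png",cv2.resize(im[y0:y0+h,x0:x0+w,::-1],None,fx=s,fy=s,interpolation=cv2.INTER_CUBIC))
```

```text
t 18.73 p [542.8 147.1  84.9] phi -78.25 tilt 0.03 F [ 0.1 -0.   0. ] T [0.05 0.02 0.05] gap 74.3 j [ 0.16  0.29 -0.54  1.82  0.17  1.08 -1.81]
```

View pics/e11.png

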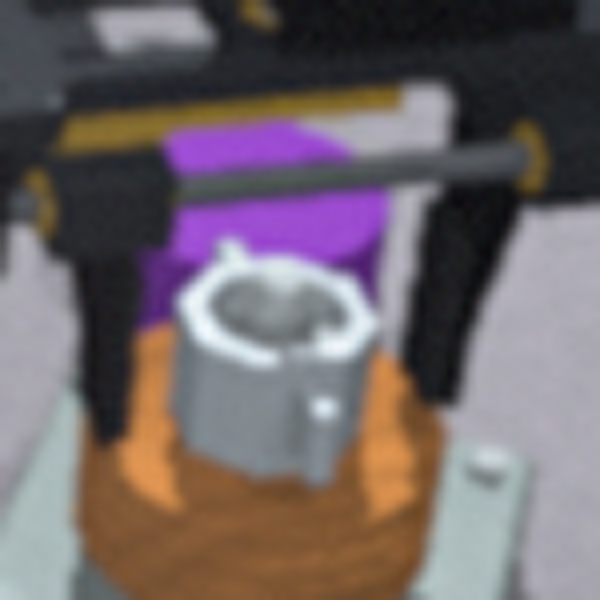

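The nut stayed put: the wing highlight is at (325,408) before and after release, and the nut looks level. I'll retreat upward.

Emit:
{"name": "drive_tool", "arguments": {
  "deltas": [
    {"tx":0,"ty":0,"tz":-0.2,"ax":0,"ay":0,"az":0,"jaw":0.1},
    {"tx":0,"ty":0,"tz":-0.5,"ax":0,"ay":0,"az":0,"jaw":0.1},
    {"tx":0,"ty":0,"tz":-0.6,"ax":0,"ay":0,"az":0,"jaw":0.1},
    {"tx":0,"ty":0,"tz":-0.6,"ax":0,"ay":0,"az":0,"jaw":0.1},
    {"tx":0,"ty":0,"tz":-0.3,"ax":0,"ay":0,"az":0,"jaw":0.1},
    {"tx":0,"ty":0,"tz":0,"ax":0,"ay":0,"az":0,"jaw":0.1},
    {"tx":0,"ty":0,"tz":0,"ax":0,"ay":0,"az":0,"jaw":0.1}
  ],
  "grip_force": 50
}}

```text
clock: 19.65
ee_pos: [541.9, 146.8, 193.5]
orientation: [0.776, -0.631, -0.001, 0.001]
force: [0.9, 0.3, -1.4]
finger_gap: 78.4
```

Run:
```python
from h import *
st()
im=optics.get_image("scene");b=cv2.imread("pics/scene0.png")
cv2.imwrite("pics/scene12.png",im[:,:,::-1])
x0,y0,w,h,s=285,150,75,75,5
A=cv2.resize(im[y0:y0+h,x0:x0+w,::-1],None,fx=s,fy=s,interpolation=cv2.INTER_CUBIC)
B=cv2.resize(im[130:330,150:350,::-1],(375,375))
cv2.imwrite("pics/e12.png",np.hstack([A,B]))
for n in ("nut","collar","dye_jar","spare_wheel"): print(n,[(np.round(d["box"]).tolist(),round(d["confidence"],2)) for d in spotter.search_frame(n,"scene")])
```

```text
t 19.65 p [541.9 146.8 193.5] phi -78.24 tilt 0.11 F [ 0.9  0.3 -1.4] T [0.05 0.01 0.02] gap 78.4 j [ 0.19  0.19 -0.56  1.7   0.1   1.29 -1.76]
nut [([308.0, 180.0, 333.0, 213.0], 0.93)]
collar [([219.0, 226.0, 247.0, 246.0], 0.56)]
dye_jar [([169.0, 249.0, 207.0, 300.0], 0.96), ([212.0, 185.0, 241.0, 205.0], 0.41)]
spare_wheel [([215.0, 183.0, 241.0, 202.0], 0.72)]
```

View pics/e12.png

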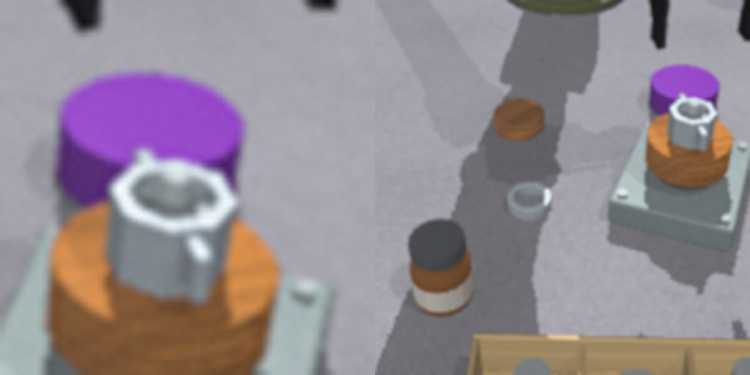

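The nut sits level on the wheel at scene (320,197) and the gripper is clear above it. The jar, ring and spare wheel show in the same places as at the start, so I'm handing in.

```bash
python3 -c "
from plant import job
print(job.sign_off())"
```

```text
the job is handed in; nothing more can be done
None
```

I put the hand nut on the spindle, ran it down tight on the wheel, let go and handed the job in at about 20 s of the 72 s. The hand-in gives no verdict, so whether it passed is not known.

- **Fitting:** I gripped the nut across its flats and lowered it over the nose until the pins touched the lands (underside about 97 mm). About 35° counter-clockwise it dropped into the thread start, with the underside at about 89 mm and no load on it.
- **Tightening:** I turned it about 130° clockwise, until the resistance had risen to 0.2 N m and then 0.5 N m. The underside was then at about 80 mm by the tool height.
- **Last checks:** After release the nut had not moved in the picture and looked level, and the gripper was clear at 193 mm. The jar, ring and spare wheel were where they started, to within 2–3 pixels. Contact forces stayed below about 5 N at every reading.
- **What failed or disagreed:**
  - The first move call was refused; it worked once every value and the grip force were written out.
  - The two cameras differed by about 3 mm, so I did the final alignment from the scene picture and by feel.
  - The turn was at the top of the 95–130° range given, and the torque went past the 0.2 N m called hand-tight.
  - The clamp force on the wheel was not measured, only inferred from the torque.

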